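# Take the label roll off the tube labeller

### The job

Change-over on the tube labeller: press the release button on top of the label roll's spindle right down until it snaps and stays down, then slide the roll of labels straight up off the spindle and lay it down flat, wholly on the square absorbent pad in the steel tray, so that the labels stay dry. Set it down, do not drop it or tip it over, and leave the tubes, the things in the tray and everything else on the bench where they are.

Things in the scene. Friction and masses are not known exactly. Their poses are not given: they have to be found in the camera images.
- roll_center (a point): centre (half-way up) of the roll of labels: cream-coloured wound ring with white labels on its outside, 68 mm in diameter, 48 mm tall, bore 40 mm, about 0.14 kg, loose. It sits flat on the 96 mm turntable disc of the labeller (low ivory casing 200 x 300 mm, metal deck 55 mm above the bench), round a 36 mm upright spindle with 2 mm play all round. z is its axis.
- spindle_seat (a point): fixed point on the spindle's axis at the top face of the turntable disc, 61 mm above the bench (6 mm above the deck), where the roll's underside rests; z up along the spindle. The hub's head ends 56.5 mm above it and carries the button. Until the button is down two small steel dogs stick out of the hub, 2 mm above the roll, and hold it. The other roll on the deck (58 mm, no button, 166 mm away) stays.
- button_top (a point): centre of the top face of the release button, dark, round, 23 mm in diameter, standing 9 mm proud of the spindle's head (17.5 mm above the roll's top); it moves down with the button.
- release (a joint): travel of the release button downwards in m: 0 at rest, 0.006 fully down. Resistance rises to about 7 N at 1 to 2 mm, falls to nothing at 4 mm, then the button snaps down by itself to 6 mm and stays, the dogs drawn in; it then stands 3 mm proud of the spindle's head. Let go before 4 mm it springs back.
- guide_a (a point): top centre of a fixed steel guide roller, an upright post 17 mm thick on the deck, 62 mm from the spindle's axis; its top is 2 mm above the roll's top. In the way of fingers beside the roll.
- guide_b (a point): top centre of the second fixed guide roller, same size, also 62 mm from the spindle's axis.
- dancer_roller (a point): top centre of the dancer arm's roller, an upright post of the same size 62 mm from the spindle's axis, on an arm under the disc that turns round the spindle's axis; it stands elsewhere each time. In the way of fingers; moves aside with light friction if pushed.
- pad_top (a point): centre of the upper face of the white square absorbent pad, 100 x 100 x 2.5 mm, fixed to the floor of the steel tray; x and y lie along its sides. It may be in the middle or at either end of the tray, in line with the jar and the tape, about 98 mm from the next of them. Its top is 5.5 mm above the bench.
- tray: origin at the centre of the underside of the stainless tray, outside 340 mm along its x, 200 mm along its y, rim 26 mm high, wall 3 mm, floor 3 mm thick with fine ribs; fixed.
- jar_center (a point): centre of a white capped specimen jar, 62 mm in diameter, 64 mm tall, loose, standing in the tray. Stays.
- tape_center (a point): centre of a small roll of white tape, 58 mm in diameter, 25 mm tall, loose, lying in the tray. Stays.
- rack_mid: origin at the centre of the underside of a white foam rack of capped tubes between labeller and tray, 148 mm along its x, 50 mm along its y, 101 mm high to the caps, loose. Stays.
- bottle: white bottle with cap, 64 mm in diameter, 150 mm tall, loose, origin under its centre, at one end of the middle rack, near or far. Stays.
- cup: small empty open cup, 60 mm in diameter at the rim, 60 mm tall, loose, origin under its centre, at the other end of the middle rack. Stays.
- tube: capped sample tube, 13 mm thick (cap 16 mm), 82 mm long, lying level, loose, on the two rubber rollers of the labeller's cradle, at the end of the deck away from the label roll; origin near its middle, on its axis. Stays.
Things that resemble listed ones, but are neither listed nor needed, are in the scene too. Of the things that look like the part that bears pad_top, take the one that is farthest to the robot's right at the start.

How it is judged:
By the outcome, as a careful person would: the job done as asked, in the order asked, and still so for the second after the job is handed in, with the robot touching nothing.
It also fails if it takes over 48 s, if anything falls off the work surface, if the arm or the gripper's body presses on something with over 40 N, if the wrist force passes 120 N, or if a joint passes its speed limit or range.

### The arm

A 6-joint arm with a two-finger parallel gripper is mounted at the origin on the work surface. World frame = base frame: x ahead of the robot, y to its left, z up, the work surface at z = 0. Lengths are in m, angles in degrees, forces in N, time in s.
With the tool pointing down it reaches from about 0.4 to 0.825 m from the base axis. Payload 7 kg.
Tool frame: the origin (TCP) lies on the centre line of the jaws, within the pads' length; the fingertips stand 11 mm ahead of it and the grasp point (between the pads) lies 8 mm behind it; z points along the fingers, y is the direction in which the jaws open and shut (so a half turn about z gives the same grasp; the last joint's range is limited). The gripper opens to 88 mm and grips with 3 to 60 N. Pads are 19 mm wide; open, the fingers measure 130 mm over their backs; the gripper's body (78 mm by 193 mm) begins 47 mm behind the grasp point.
Start: joints at [88.642, 20.546, 0.682, 0, -70.136, -16.507], TCP at [0.207, 0.642, 0.238] pointing down, gripper open.
Joint ranges: [-176.03, 176.03], [-82.01, 121.73], [-58.28, 71.71], [-173.87, 95.51], [-174.79, -0.11], [-173.66, 173.66]. Speed limits (degrees/s): [136.94, 136.94, 172.46, 180, 180, 180].

### API

Orientations are given as [roll, pitch, yaw] about the fixed x, y, z axes, in that order (R = Rz(yaw) Ry(pitch) Rx(roll)).
In Python, from plant import ctrl, cams, order gives the robot as it stands.
- The arm moves only by the tool jog_arm, never from a script. Its argument "motion" is a list of rows, each an object with "offset": the shift along the tool's x, y, z in mm, a list of three; "roll": the turn about the tool's z in rad; "hand": the finger opening in mm, from 0 to 87.6. A call has 1 to 20 rows; each row is the pose to reach, as a shift and turn from the pose commanded when the call began, along the tool's axes at that moment; what a row does not reach only later rows make up. A row lasts 1/12 s, in which the tool goes at most 41.7 mm and 7.16 degrees, less where a joint would pass 70% of its speed; a pose out of reach is approached as far as the arm can. A call with a gripper value outside its range is refused whole. The fingers move at their own pace and stop on an object; the grip force is fixed at half the most. Time passes only in rows, so rows that repeat a pose let the fingers close. It gives the time, the measured TCP pose, the force and the opening at its end, in the units of the state.
- ctrl.get_obs(): the state, without advancing time (a new reading comes with each control period).
- cams.snapshot(name): name is "side" or "top" or "wrist"; returns a dict with "img" (400x640x3 uint8, red, green, blue), "K" (3x3 intrinsics, pixels), "cam_to_world" (4x4, takes a point from camera to world coordinates); the wrist camera has in their place "T_tool_cam" (4x4, takes a point from camera to tool coordinates, whose origin is the TCP and whose axes are the flange's). Camera axes: x right, y down, z forward; pixel columns grow to the right and rows downward; lengths in m; the calibration is good to about 2 mm. The wrist camera is an equidistant fisheye: a pixel r from the principal point sees the ray r / f radians off the axis. A picture is of the moment at which its call begins: read the wrist's pose just before it. There is no depth.
- order.close_job(): hands the job in, once; it reports no verdict.
The state is a dict: "clock": time; "joint_pos": joint angles; "qvel": joint speeds; "tau": joint torques, N m; "tool_pos": TCP position; "orientation": TCP orientation; "force": force on the tool from outside, world axes, zero at the start; "moment": the same for the moment, N m; "opening": finger opening in m.
Only numpy, scipy, OpenCV 4.12 (cv2) and the standard library are available. Lean on these libraries where they do the work, as an engineer would, in place of code of your own. Each camera call takes 0.05 s, during which the arm holds its last target. There are 200 camera calls.

## Working session

There is one attempt and no reset: what is moved stays moved. The work goes in short steps, Python scripts to look and compute and a tool call to move; the robot and the scene stay as the last step left them, time stands still between calls to the robot, and variables do not carry over. Pictures are saved under pics/ and viewed, about 8 in all and at most 12, crops included, and the job is handed in when it is done.

Besides the shell and the picture viewer there is one more tool, called after "Emit:" in YAML: its name, and indented under it one key for each argument. jog_arm: Moves the arm, as the interface text tells. Its arguments: {"type":"object","properties":{"motion":{"type":"array"}},"required":["motion"]}

```bash
mkdir -p pics
cat > h.py <<'E'
import numpy as np, cv2
from scipy.spatial.transform import Rotation as R
from plant import ctrl, cams, order
def T():
    o=ctrl.get_obs(); M=np.eye(4); M[:3,:3]=R.from_euler('xyz',o['orientation'],degrees=True).as_matrix(); M[:3,3]=o['tool_pos']; return M
def snap(n,f):
    t=T(); s=cams.snapshot(n); cv2.imwrite('pics/'+f+'.png',s['img'][:,:,::-1])
    C=t@s['T_tool_cam'] if n=='wrist' else s['cam_to_world']
    np.savez('pics/'+f+'.npz',K=s['K'],C=C,fish=n=='wrist'); return s
def ray(f,u,v):
    d=np.load('pics/'+f+'.npz'); K,C=d['K'],d['C']; x=(u-K[0,2])/K[0,0]; y=(v-K[1,2])/K[1,1]
    if d['fish']:
        r=np.hypot(x,y); k=np.sin(r)/r if r>1e-9 else 1; c=np.array([x*k,y*k,np.cos(r)])
    else: c=np.array([x,y,1.])
    return C[:3,3],C[:3,:3]@c
def at(f,u,v,z):
    o,d=ray(f,u,v); return o+d*(z-o[2])/d[2]
def proj(f,P):
    d=np.load('pics/'+f+'.npz'); K,C=d['K'],d['C']; p=C[:3,:3].T@(np.array(P)-C[:3,3])
    if d['fish']:
        n=np.hypot(p[0],p[1]); t=np.arctan2(n,p[2]); q=p[:2]/max(n,1e-9)*t
    else: q=p[:2]/p[2]
    return np.round([K[0,0]*q[0]+K[0,2],K[1,1]*q[1]+K[1,2]],1)
E
python3 - <<'E'
from h import *
print(ctrl.get_obs())
a=snap('top','top0');b=snap('wrist','w0');snap('side','s0')
for n in('top0','w0','s0'):
    d=np.load(f'pics/{n}.npz');print(n,d['K'].round(1).tolist(),d['C'].round(3).tolist())
E
```

```text
{'clock': 0.0, 'joint_pos': array([ 8.86417077e+01,  2.05900628e+01,  6.35880931e-01, -1.95619426e-02,
       -7.01345805e+01, -1.65064238e+01]), 'qvel': array([-0.05236591,  0.04002645, -0.02757053, -0.11080272, -0.11713776,
        0.04440853]), 'tau': array([-3.94483031e-04, -5.82716274e+01,  2.93054366e+01,  6.99729323e+00,
        7.06183855e-03, -1.61405947e-04]), 'tool_pos': array([0.20695906, 0.64202201, 0.23665591]), 'orientation': array([ 1.79909670e+02, -7.58994653e-03, -1.78713718e+01]), 'force': array([ 0.13350571, -0.56088599, -0.5460944 ]), 'moment': array([ 0.02638551, -0.00572269,  0.02647609]), 'opening': 0.08778775306350066}
top0 [[416.6, 0.0, 321.9], [0.0, 416.6, 196.8], [0.0, 0.0, 1.0]] [[0.008, -0.989, 0.148, 0.331], [-1.0, -0.012, -0.022, -0.02], [0.023, -0.148, -0.989, 1.146], [0.0, 0.0, 0.0, 1.0]]
w0 [[309.7, 0.0, 321.3], [0.0, 309.7, 199.7], [0.0, 0.0, 1.0]] [[-0.307, -0.914, -0.265, 0.279], [-0.952, 0.295, 0.083, 0.617], [0.002, 0.277, -0.961, 0.384], [0.0, 0.0, 0.0, 1.0]]
s0 [[363.4, 0.0, 318.2], [0.0, 363.4, 199.5], [0.0, 0.0, 1.0]] [[0.943, -0.146, 0.3, 0.198], [-0.333, -0.454, 0.827, -0.79], [0.015, -0.879, -0.476, 0.55], [0.0, 0.0, 0.0, 1.0]]
```

View pics/top0.png

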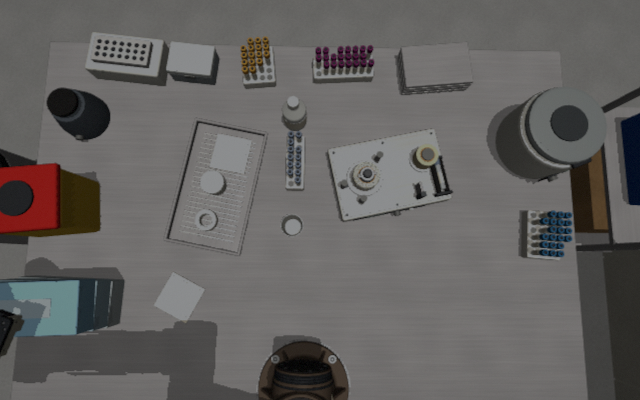

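View pics/w0.png

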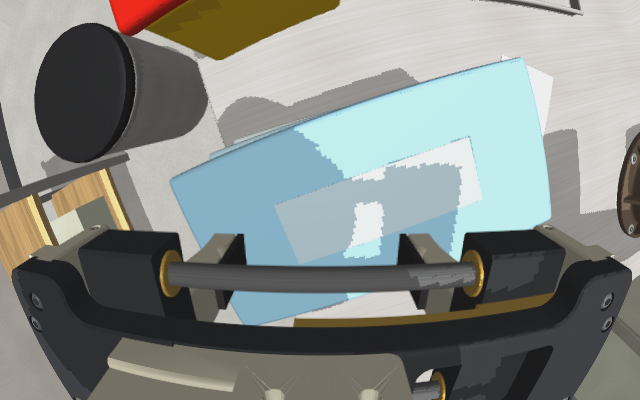

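The top view shows these candidates. For the roll: (366,175), with a dark button and three posts, and a second roll at (427,155) with no button. For the pad: the white square in the tray at (231,154), and a loose square on the bench at (180,297). I choose the roll at (366,175) and the tray square at (231,154), which is the rightmost and lies in line with the jar and tape. I'll check both in one crop.

Run:
```python
from h import *
for n,u,v,z in [('button',367,174,.1265),('roll2',427,155,.1),('padc',231,154,.0055),('jar',212,182,.064),('tape',206,219,.028),('bottle cap',293,103,.15),('cup',292,226,.06),('rackN',295,135,.1),('rackF',293,185,.1)]:
    print(n,at('top0',u,v,z).round(3))
for c in [(199,122),(267,134),(240,252),(167,239)]: print('tray',at('top0',*c,.026).round(3))
for c in [(328,150),(436,130),(451,198),(342,220)]: print('deck',at('top0',*c,.055).round(3))
im=cv2.imread('pics/top0.png')
a=cv2.resize(im[80:280,155:315],None,fx=3,fy=3,interpolation=3)
b=cv2.resize(im[125:225,325:395],None,fx=6*.99,fy=6,interpolation=3)
cv2.imwrite('pics/c1.png',cv2.resize(np.hstack([cv2.resize(a,(480,600)),cv2.resize(b,(420,600))]),(800,533)))
```

```text
button [ 0.542 -0.155  0.127]
roll2 [ 0.6   -0.315  0.1  ]
padc [0.619 0.21  0.006]
jar [0.529 0.245 0.064]
tape [0.434 0.265 0.028]
bottle cap [0.716 0.032 0.15 ]
cup [0.416 0.033 0.06 ]
rackN [0.648 0.028 0.1  ]
rackF [0.517 0.031 0.1  ]
tray [0.704 0.298 0.026]
tray [0.673 0.109 0.026]
tray [0.348 0.171 0.026]
tray [0.38  0.366 0.026]
deck [ 0.622 -0.059  0.055]
deck [ 0.682 -0.354  0.055]
deck [ 0.495 -0.388  0.055]
deck [ 0.433 -0.097  0.055]
```

View pics/c1.png

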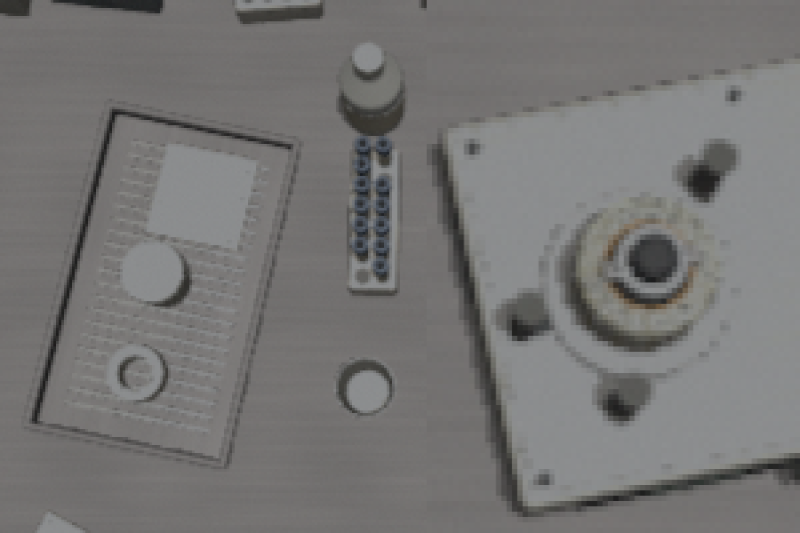

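The crop confirms both. The tray square is a true pad, 97 mm from the jar, with ribs around it. The roll carries a dark button at crop (655,258), with posts at about (720,155), (535,310) and (632,388). The free jaw direction is about 52° in world.

Next is the move above the roll.

Emit:
jog_arm:
  motion:
    - {"offset": [20, 20, -60], "roll": 0, "hand": 87}
    - {"offset": [40, 40, -60], "roll": 0, "hand": 87}
    - {"offset": [564, 656, -60], "roll": 0.35, "hand": 87}
    - {"offset": [564, 656, -60], "roll": 0.35, "hand": 87}
    - {"offset": [564, 656, -60], "roll": 0.35, "hand": 87}
    - {"offset": [564, 656, -60], "roll": 0.35, "hand": 87}
    - {"offset": [564, 656, -60], "roll": 0.35, "hand": 87}
    - {"offset": [564, 656, -60], "roll": 0.35, "hand": 87}
    - {"offset": [564, 656, -60], "roll": 0.35, "hand": 87}
    - {"offset": [564, 656, -60], "roll": 0.35, "hand": 87}
    - {"offset": [564, 656, -60], "roll": 0.35, "hand": 87}
    - {"offset": [564, 656, -60], "roll": 0.35, "hand": 87}
    - {"offset": [564, 656, -60], "roll": 0.35, "hand": 87}
    - {"offset": [564, 656, -60], "roll": 0.35, "hand": 87}
    - {"offset": [564, 656, -60], "roll": 0.35, "hand": 87}
    - {"offset": [564, 656, -60], "roll": 0.35, "hand": 87}
    - {"offset": [564, 656, -60], "roll": 0.35, "hand": 87}
    - {"offset": [564, 656, -60], "roll": 0.35, "hand": 87}
    - {"offset": [564, 656, -60], "roll": 0.35, "hand": 87}
    - {"offset": [564, 656, -60], "roll": 0.35, "hand": 87}

```text
clock: 1.82
tool_pos: [0.5193, -0.1005, 0.2975]
orientation: [-180.0, -0.0, -37.9]
force: [1.4, 1.2, -0.1]
opening: 0.0871
```

Emit:
jog_arm:
  motion:
    - {"offset": [51, 29, 60], "roll": 0, "hand": 87}
    - {"offset": [51, 29, 60], "roll": 0, "hand": 87}
    - {"offset": [51, 29, 60], "roll": 0, "hand": 87}
    - {"offset": [51, 29, 60], "roll": 0, "hand": 87}

```text
clock: 2.15
tool_pos: [0.5403, -0.1539, 0.2348]
orientation: [179.8, 0.2, -38.1]
force: [-0.1, 0.4, 0.7]
opening: 0.0871
```

Run:
```python
from h import *
o=ctrl.get_obs();print(o['tool_pos'],o['orientation'],o['clock'])
snap('wrist','w1')
print(proj('w1',(.542,-.155,.1265)),proj('w1',T()[:3,3]))
```

```text
[ 0.54034281 -0.1539296   0.23478965] [179.80350731   0.24086049 -38.09732154] 2.15
[319.3 200.1] [317.  262.6]
```

View pics/w1.png

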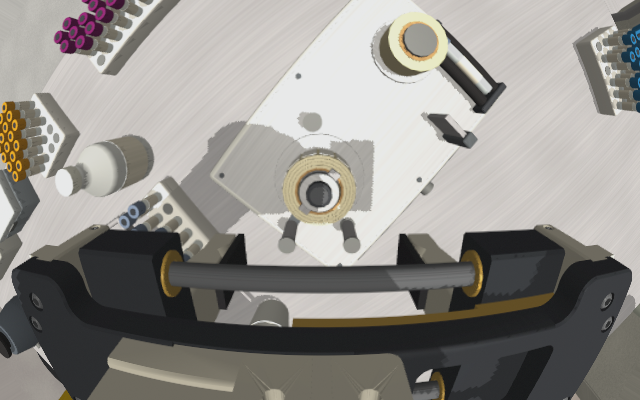

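The wrist view has the button at (319,193), the post tops near (310,120), (287,244) and (351,244), and the jaws opening along the image's horizontal.

Run:
```python
from h import *
im=cv2.imread('pics/w1.png'); c=cv2.resize(im[95:260,240:400],None,fx=3.6,fy=3.6,interpolation=cv2.INTER_CUBIC); cv2.imwrite('pics/c2.png',c)
b=at('w1',319,193,.1265); print('btn',b)
for p in [(310,119),(287,246),(351,246)]:
    q=at('w1',*p,.111); print(q.round(4),np.linalg.norm((q-b)[:2]),np.degrees(np.arctan2(*(q-b)[1::-1])))
```

```text
btn [ 0.54713    -0.15869853  0.1265    ]
[ 0.6009 -0.191   0.111 ] 0.0627349506831303 -30.978266838326217
[ 0.5214 -0.0991  0.111 ] 0.0648865939600555 113.34799965009363
[ 0.4833 -0.1477  0.111 ] 0.06476646925866787 170.18290858554394
```

View pics/c2.png

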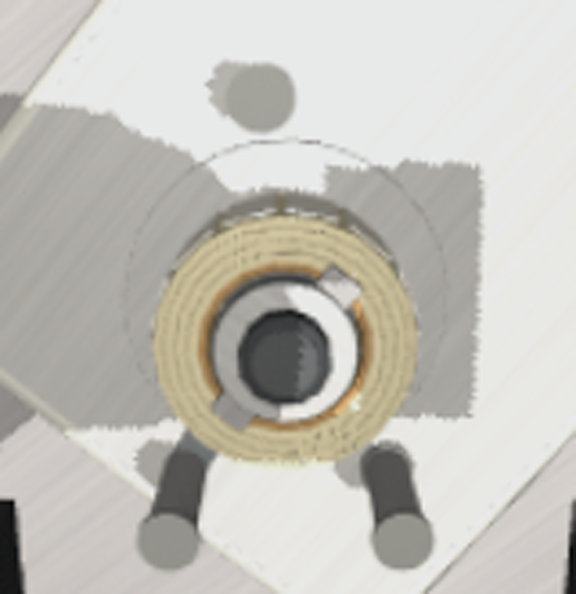

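Refined from the crop: button at (319.2,194.2), roll top ring centre at (319.4,189.2), posts at (312.8,121.9), (286.7,245.6) and (351.9,245.6).

Run:
```python
from h import *
b=at('w1',319.2,194.2,.1265); r=at('w1',319.4,189.2,.109); t=at('top0',327+(655-427)/5.33-1,0,0) if 0 else 0
print('btn',b,'roll',r)
P=[at('w1',*p,.111) for p in [(312.8,121.9),(286.7,245.6),(351.9,245.6)]]
from scipy.optimize import least_squares
s=least_squares(lambda c:[np.linalg.norm(p[:2]-c)-.062 for p in P],b[:2]);print('circ',s.x,s.fun)
c=(b+r)[:2]/2
for p in P: print(p.round(4),np.linalg.norm(p[:2]-c),np.degrees(np.arctan2(*(p[:2]-c)[::-1])))
d=np.append(c,.1265)-T()[:3,3]; print('tool delta mm',T()[:3,:3].T@d*1000, 'yaw',ctrl.get_obs()['orientation'])
M=T();print('jaw axis',np.degrees(np.arctan2(M[1,1],M[0,1])))
```

```text
btn [ 0.54618943 -0.15817623  0.1265    ] roll [ 0.5460416  -0.15823918  0.109     ]
circ [ 0.5449588  -0.15707253] [0.00064697 0.00031798 0.00042816]
[ 0.5974 -0.1913  0.111 ] 0.06105867934486697 -32.837011030290434
[ 0.5219 -0.0992  0.111 ] 0.0638037674227966 112.28835422913922
[ 0.4831 -0.1486  0.111 ] 0.06373577571728058 171.31861365332898
tool delta mm [  7.24034451   0.81476054 110.22437182] yaw [ 1.79909948e+02  8.25463560e-02 -3.80040448e+01]
jaw axis -128.00391508769158
```

Emit:
jog_arm:
  motion:
    - {"offset": [6.5, 1, 40], "roll": 0, "hand": 0}
    - {"offset": [6.5, 1, 70], "roll": 0, "hand": 0}
    - {"offset": [6.5, 1, 80], "roll": 0, "hand": 0}
    - {"offset": [6.5, 1, 80], "roll": 0, "hand": 0}
    - {"offset": [6.5, 1, 80], "roll": 0, "hand": 0}
    - {"offset": [6.5, 1, 80], "roll": 0, "hand": 0}
    - {"offset": [6.5, 1, 80], "roll": 0, "hand": 0}
    - {"offset": [6.5, 1, 88], "roll": 0, "hand": 0}
    - {"offset": [6.5, 1, 95], "roll": 0, "hand": 0}
    - {"offset": [6.5, 1, 97], "roll": 0, "hand": 0}
    - {"offset": [6.5, 1, 99], "roll": 0, "hand": 0}
    - {"offset": [6.5, 1, 101], "roll": 0, "hand": 0}

```text
clock: 3.2
tool_pos: [0.5463, -0.1574, 0.1365]
orientation: [180.0, -0.0, -37.9]
force: [-1.5, -0.5, 6.1]
opening: 0.0126
```

Emit:
jog_arm:
  motion:
    - {"offset": [0, 0, -3], "roll": 0, "hand": 0}
    - {"offset": [0, 0, -3], "roll": 0, "hand": 0}
    - {"offset": [0, 0, -3], "roll": 0, "hand": 0}
    - {"offset": [0, 0, 1], "roll": 0, "hand": 0}
    - {"offset": [0, 0, 3], "roll": 0, "hand": 0}

```text
clock: 3.62
tool_pos: [0.5464, -0.1573, 0.1335]
orientation: [-180.0, -0.0, -37.9]
force: [0.1, 0.7, -0.4]
opening: 0.0
```

Emit:
jog_arm:
  motion:
    - {"offset": [0, 0, 1], "roll": 0, "hand": 0}
    - {"offset": [0, 0, 2], "roll": 0, "hand": 0}

```text
clock: 3.78
tool_pos: [0.5458, -0.1573, 0.1317]
orientation: [180.0, 0.0, -37.9]
force: [-4.4, 2.9, 14.6]
opening: 0.0008
```

Emit:
jog_arm:
  motion:
    - {"offset": [0, 0, -20], "roll": 0, "hand": 0}
    - {"offset": [0, 0, -60], "roll": 0, "hand": 87}
    - {"offset": [0, 0, -80], "roll": 0, "hand": 87}
    - {"offset": [0, 0, -80], "roll": 0, "hand": 87}
    - {"offset": [0, 0, -80], "roll": 0, "hand": 87}

```text
clock: 4.2
tool_pos: [0.5466, -0.1571, 0.2126]
orientation: [-179.9, -0.1, -37.9]
force: [-0.4, -1.0, -1.1]
opening: 0.0219
```

Run:
```python
from h import *
o=ctrl.get_obs();print(o['tool_pos'],o['clock'])
snap('wrist','w2')
im=cv2.imread('pics/w2.png'); cv2.imwrite('pics/c3.png',cv2.resize(im[110:290,220:420],None,fx=3.2,fy=3.2,interpolation=cv2.INTER_CUBIC))
print(proj('w2',(.5455,-.1576,.1205)),proj('w2',(.5455,-.1576,.109)))
```

```text
[ 0.54657576 -0.15713784  0.21263879] 4.2
[321.4 209.4] [321.4 205.2]
```

View pics/c3.png

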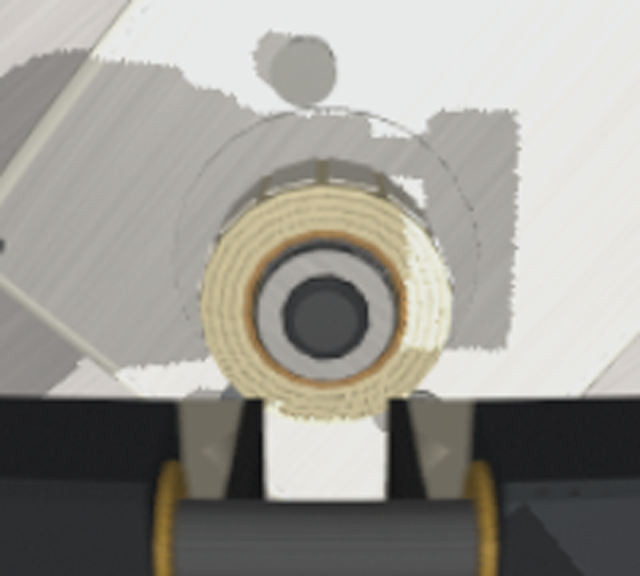

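The dogs are drawn in and the button is down. The roll ring centre is at crop (327,302), within 1 mm of where I predicted it. Next I grip it.

Emit:
jog_arm:
  motion:
    - {"offset": [0, 0.5, 20], "roll": 0, "hand": 87}
    - {"offset": [0, 0.5, 40], "roll": 0, "hand": 87}
    - {"offset": [0, 0.5, 60], "roll": 0, "hand": 87}
    - {"offset": [0, 0.5, 70], "roll": 0, "hand": 87}
    - {"offset": [0, 0.5, 70], "roll": 0, "hand": 87}
    - {"offset": [0, 0.5, 70], "roll": 0, "hand": 87}
    - {"offset": [0, 0.5, 70], "roll": 0, "hand": 87}
    - {"offset": [0, 0.5, 70], "roll": 0, "hand": 87}
    - {"offset": [0, 0.5, 70], "roll": 0, "hand": 87}
    - {"offset": [0, 0.5, 70], "roll": 0, "hand": 87}
    - {"offset": [0, 0.5, 70], "roll": 0, "hand": 87}
    - {"offset": [0, 0.5, 70], "roll": 0, "hand": 87}

```text
clock: 5.25
tool_pos: [0.5459, -0.1576, 0.1418]
orientation: [-180.0, -0.0, -37.9]
force: [-0.2, -0.1, 0.1]
opening: 0.0869
```

Emit:
jog_arm:
  motion:
    - {"offset": [0, 0, 15], "roll": 0, "hand": 87}
    - {"offset": [0, 0, 30], "roll": 0, "hand": 87}
    - {"offset": [0, 0, 45], "roll": 0, "hand": 87}
    - {"offset": [0, 0, 57], "roll": 0, "hand": 87}
    - {"offset": [0, 0, 62], "roll": 0, "hand": 87}
    - {"offset": [0, 0, 62], "roll": 0, "hand": 87}

```text
clock: 5.75
tool_pos: [0.545, -0.1576, 0.0783]
orientation: [179.9, 0.1, -37.9]
force: [-0.7, -0.2, 0.1]
opening: 0.0872
```

Emit:
jog_arm:
  motion:
    - {"offset": [0, 0, 0], "roll": 0, "hand": 60}
    - {"offset": [0, 0, 0], "roll": 0, "hand": 60}
    - {"offset": [0, 0, 0], "roll": 0, "hand": 60}
    - {"offset": [0, 0, 0], "roll": 0, "hand": 60}
    - {"offset": [0, 0, 0], "roll": 0, "hand": 60}
    - {"offset": [0, 0, 0], "roll": 0, "hand": 60}

```text
clock: 6.25
tool_pos: [0.5463, -0.1577, 0.0803]
orientation: [-180.0, -0.1, -37.9]
force: [-0.7, 0.6, 5.6]
opening: 0.0683
```

Emit:
jog_arm:
  motion:
    - {"offset": [0, 0, -3], "roll": 0, "hand": 60}
    - {"offset": [0, 0, -8], "roll": 0, "hand": 60}
    - {"offset": [0, 0, -16], "roll": 0, "hand": 60}
    - {"offset": [0, 0, -26], "roll": 0, "hand": 60}
    - {"offset": [0, 0, -38], "roll": 0, "hand": 60}
    - {"offset": [0, 0, -52], "roll": 0, "hand": 60}
    - {"offset": [0, 0, -70], "roll": 0, "hand": 60}
    - {"offset": [0, 0, -90], "roll": 0, "hand": 60}
    - {"offset": [0, 0, -115], "roll": 0, "hand": 60}
    - {"offset": [0, 0, -140], "roll": 0, "hand": 60}
    - {"offset": [0, 0, -160], "roll": 0, "hand": 60}
    - {"offset": [0, 0, -160], "roll": 0, "hand": 60}
    - {"offset": [0, 0, -160], "roll": 0, "hand": 60}

```text
clock: 7.33
tool_pos: [0.5458, -0.1576, 0.2413]
orientation: [-179.9, -0.1, -37.9]
force: [-0.6, 0.0, -2.0]
opening: 0.0685
```

Run:
```python
from h import *
o=ctrl.get_obs();print(o['tool_pos'],o['orientation'],o['force'],o['opening'],o['clock'])
snap('wrist','w3')
# pad square from top view, at z=.0055
im=cv2.imread('pics/top0.png');g=cv2.cvtColor(im,6)
x0,y0=195,120;c=cv2.resize(g[y0:y0+70,x0:x0+75],None,fx=8,fy=8,interpolation=cv2.INTER_CUBIC)
print(g[154,225:260:2],g[154,195:225:2])
w=cv2.imread('pics/w3.png'); cv2.imwrite('pics/v3.png',np.vstack([np.pad(cv2.cvtColor(c,8)[:,:],((0,0),(0,40),(0,0)))[:400], cv2.resize(w[100:340,120:520],(640,384))[:200]]))
```

```text
[ 0.54576014 -0.15764954  0.24133586] [-1.79899920e+02 -1.03308303e-01 -3.79263714e+01] [-0.57144195  0.02614016 -1.99680412] 0.06846380448618936 7.3333
[141 141 141 141 140 141 141 141 141 141 132 141 116 118 124 122 123 116] [115 117 119 114 118 115 118 124 122 141 141 142 141 141 142]
```

View pics/v3.png

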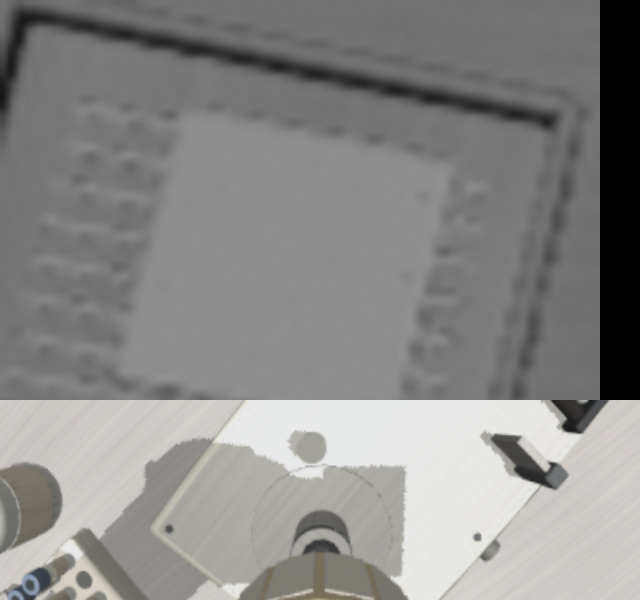

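The roll is off the spindle and held at 68.5 mm. I see no lean. The pad corners in the upscaled top crop are about (182,108), (455,162) and (120,375). Next I fit the pad.

Run:
```python
from h import *
g=cv2.cvtColor(cv2.imread('pics/top0.png'),6)
m=(g>132).astype('u1'); m=cv2.morphologyEx(m,cv2.MORPH_OPEN,np.ones((5,5),'u1'))
n,l,s,c=cv2.connectedComponentsWithStats(m,connectivity=4); k=l[154,231]; print('blob',s[k],c[k])
cs,_=cv2.findContours((l==k).astype('u1'),0,1); r=cv2.minAreaRect(max(cs,key=cv2.contourArea)); print(r)
P=np.array([at('top0',*p,.0055) for p in cv2.boxPoints(r)]); print(P.round(4)); print([np.linalg.norm(P[i]-P[i-1]).round(4) for i in range(4)])
t=P.mean(0); print('centre',t); 
M=T(); d=t-M[:3,3]; print('tool',M[:3,:3].T@d*1000)
for i in range(4): e=P[i]-P[i-1]; print(np.degrees(np.arctan2(e[1],e[0])).round(1))
```

```text
blob [ 211  135   39   38 1136] [229.94894366 153.52200704]
((230.1538543701172, 153.23077392578125), (35.3009033203125, 33.73197555541992), 11.309932708740234)
[[0.5835 0.2681 0.0055]
 [0.6789 0.2542 0.0055]
 [0.6602 0.1564 0.0055]
 [0.5651 0.1715 0.0055]]
[np.float64(0.0983), np.float64(0.0964), np.float64(0.0995), np.float64(0.0963)]
centre [0.62193635 0.21254471 0.0055    ]
tool [-166.92759907 -338.96158577  234.64479349]
79.2
-8.3
-100.8
171.0
```

Emit:
jog_arm:
  motion:
    - {"offset": [-5, -10, 0], "roll": 0, "hand": 60}
    - {"offset": [-15, -30, 0], "roll": -0.05, "hand": 60}
    - {"offset": [-29, -59, 0], "roll": -0.1, "hand": 60}
    - {"offset": [-43, -87, 0], "roll": -0.15, "hand": 60}
    - {"offset": [-57, -116, 0], "roll": -0.2, "hand": 60}
    - {"offset": [-71, -144, 0], "roll": -0.25, "hand": 60}
    - {"offset": [-85, -173, 0], "roll": -0.3, "hand": 60}
    - {"offset": [-99, -201, 0], "roll": -0.35, "hand": 60}
    - {"offset": [-113, -229, 0], "roll": -0.4, "hand": 60}
    - {"offset": [-127, -258, 0], "roll": -0.45, "hand": 60}
    - {"offset": [-141, -286, 0], "roll": -0.47, "hand": 60}
    - {"offset": [-153, -311, 0], "roll": -0.47, "hand": 60}
    - {"offset": [-162, -329, 0], "roll": -0.47, "hand": 60}
    - {"offset": [-167, -339, 0], "roll": -0.47, "hand": 60}
    - {"offset": [-167, -339, 0], "roll": -0.47, "hand": 60}

```text
clock: 8.63
tool_pos: [0.6221, 0.2144, 0.238]
orientation: [179.9, 0.1, -10.9]
force: [0.5, -0.9, -0.8]
opening: 0.0683
```

Run:
```python
from h import *
o=ctrl.get_obs();print(o['tool_pos'],o['orientation'],o['force'],o['opening'],o['clock'])
snap('wrist','w4')
for p in [(.5835,.2681),(.6789,.2542),(.6602,.1564),(.5651,.1715)]: print(proj('w4',(*p,.0055)))
```

```text
[0.62207719 0.2144188  0.237965  ] [ 1.79920405e+02  9.16109492e-02 -1.08932790e+01] [ 0.51276002 -0.90719951 -0.82426204] 0.06832633957455997 8.6333
[284.5 210. ]
[278.9 135.2]
[360.1 135.1]
[360.4 209.8]
```

View pics/w4.png

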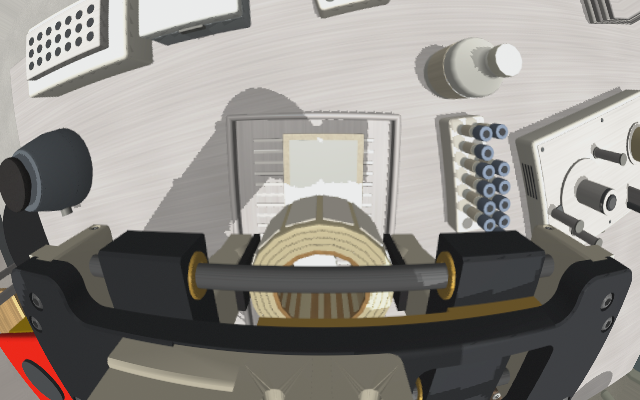

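The wrist view shows the pad's far corners at (284,134) and (364,134), 4–5 px right of the prediction. The roll hangs level. I'll reconcile the two estimates.

Run:
```python
from h import *
g=cv2.cvtColor(cv2.imread('pics/w4.png'),6)
a,b=at('w4',284.5,133.5,.0055),at('w4',364,133.5,.0055); e=(b-a)/np.linalg.norm(b-a); n=np.array([e[1],-e[0],0]); n*=-1 if n[0]>0 else 1
print(a,b,np.linalg.norm(b-a)); c=(a+b)/2+n*.05; print('wrist centre',c)
for v,n_ in ((150,'v150'),(170,'v170')): print(n_,g[v,276:296].tolist(),g[v,356:374].tolist())
for t in (c,(c+[.6219,.2125,.0055])/2): print(t,T()[:3,:3].T@(t-T()[:3,3])*1000)
```

```text
[0.67952492 0.2470152  0.0055    ] [0.66126188 0.1512572  0.0055    ] 0.09748400715557302
wrist centre [0.62127868 0.20850339 0.0055    ]
v150 [185, 184, 181, 177, 174, 172, 160, 193, 204, 205, 205, 203, 201, 209, 213, 213, 213, 214, 213, 213] [212, 208, 204, 206, 207, 206, 200, 191, 173, 172, 171, 210, 232, 232, 227, 225, 224, 214]
v170 [144, 145, 147, 147, 147, 146, 147, 157, 194, 205, 203, 200, 200, 206, 211, 212, 212, 212, 212, 211] [211, 205, 204, 202, 201, 203, 206, 146, 147, 147, 155, 185, 220, 218, 218, 218, 218, 219]
[0.62127868 0.20850339 0.0055    ] [  0.65729191   4.24612441 232.78725282]
[0.62158934 0.2105017  0.0055    ] [  0.58332503   2.22517256 232.78444878]
```

Emit:
jog_arm:
  motion:
    - {"offset": [0.5, 3, 15], "roll": 0, "hand": 60}
    - {"offset": [0.5, 3, 40], "roll": 0, "hand": 60}
    - {"offset": [0.5, 3, 70], "roll": 0, "hand": 60}
    - {"offset": [0.5, 3, 100], "roll": 0, "hand": 60}
    - {"offset": [0.5, 3, 130], "roll": 0, "hand": 60}
    - {"offset": [0.5, 3, 160], "roll": 0, "hand": 60}
    - {"offset": [0.5, 3, 180], "roll": 0, "hand": 60}
    - {"offset": [0.5, 3, 195], "roll": 0, "hand": 60}
    - {"offset": [0.5, 3, 205], "roll": 0, "hand": 60}
    - {"offset": [0.5, 3, 208], "roll": 0, "hand": 60}
    - {"offset": [0.5, 3, 208], "roll": 0, "hand": 60}
    - {"offset": [0.5, 3, 208], "roll": 0, "hand": 60}

```text
clock: 9.68
tool_pos: [0.6228, 0.2092, 0.0325]
orientation: [-180.0, -0.1, -11.0]
force: [-1.1, -0.3, 0.1]
opening: 0.0687
```

Emit:
jog_arm:
  motion:
    - {"offset": [0, 0, 2], "roll": 0, "hand": 60}
    - {"offset": [0, 0, 4], "roll": 0, "hand": 60}
    - {"offset": [0, 0, 6], "roll": 0, "hand": 60}
    - {"offset": [0, 0, 6], "roll": 0, "hand": 60}

```text
clock: 10.02
tool_pos: [0.6221, 0.2094, 0.0254]
orientation: [-180.0, -0.0, -11.0]
force: [-0.1, 0.3, -1.8]
opening: 0.0685
```

Emit:
jog_arm:
  motion:
    - {"offset": [0, 0, 1], "roll": 0, "hand": 60}
    - {"offset": [0, 0, 1], "roll": 0, "hand": 60}

```text
clock: 10.18
tool_pos: [0.6223, 0.2095, 0.0249]
orientation: [-180.0, -0.0, -11.0]
force: [-0.4, -0.7, 2.8]
opening: 0.0687
```

Emit:
jog_arm:
  motion:
    - {"offset": [0, 0, 0.5], "roll": 0, "hand": 60}
    - {"offset": [0, 0, 0.5], "roll": 0, "hand": 60}

```text
clock: 10.35
tool_pos: [0.6223, 0.2095, 0.0248]
orientation: [-180.0, -0.0, -11.0]
force: [-3.7, -1.1, 7.0]
opening: 0.0688
```

Contact is firm at 7 N, so I release slowly and go straight up.

Emit:
jog_arm:
  motion:
    - {"offset": [0, 0, 0], "roll": 0, "hand": 72}
    - {"offset": [0, 0, 0], "roll": 0, "hand": 76}
    - {"offset": [0, 0, 0], "roll": 0, "hand": 84}
    - {"offset": [0, 0, 0], "roll": 0, "hand": 84}
    - {"offset": [0, 0, 0], "roll": 0, "hand": 84}
    - {"offset": [0, 0, 0], "roll": 0, "hand": 84}
    - {"offset": [0, 0, -10], "roll": 0, "hand": 84}
    - {"offset": [0, 0, -25], "roll": 0, "hand": 84}
    - {"offset": [0, 0, -45], "roll": 0, "hand": 84}
    - {"offset": [0, 0, -80], "roll": 0, "hand": 84}
    - {"offset": [0, 0, -120], "roll": 0, "hand": 84}
    - {"offset": [0, 0, -160], "roll": 0, "hand": 84}
    - {"offset": [0, 0, -200], "roll": 0, "hand": 84}
    - {"offset": [0, 0, -200], "roll": 0, "hand": 84}
    - {"offset": [0, 0, -200], "roll": 0, "hand": 84}

```text
clock: 11.6
tool_pos: [0.6235, 0.2101, 0.2284]
orientation: [-179.7, -0.3, -11.0]
force: [0.3, 0.4, -1.0]
opening: 0.0839
```

Run:
```python
from h import *
o=ctrl.get_obs();print(o['tool_pos'],o['force'],o['opening'],o['clock'])
snap('wrist','w5');snap('top','top1')
a=cv2.imread('pics/w5.png')[80:330,160:480];b=cv2.imread('pics/top0.png');c=cv2.imread('pics/top1.png')
cv2.imwrite('pics/f.png',np.vstack([cv2.resize(a,(480,300)),np.pad(cv2.resize(c[85:265,155:460],(480,284)),((0,0),(0,0),(0,0)))]))
```

```text
[0.6235208  0.21005469 0.22836455] [ 0.33843297  0.43112084 -1.02098262] 0.08389242897375647 11.6
```

View pics/f.png

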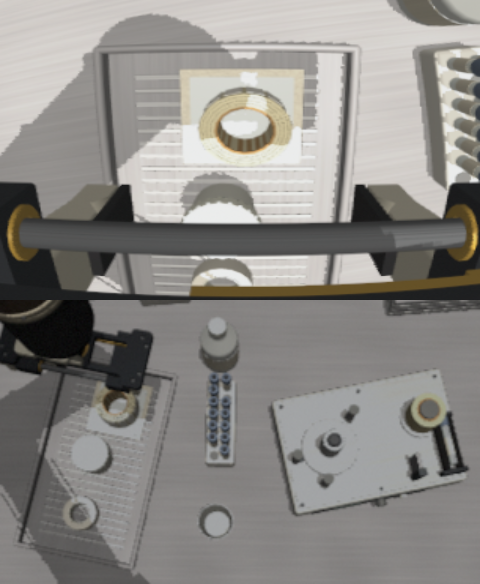

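The wrist view has the roll upright near the middle of the pad at (245,125), with white pad visible on all sides. The top view has the jar, tape, cup, bottle, rack, posts and second roll where they were, and a bare spindle. I'm handing the job in.

Run:
```python
from h import *
print(order.close_job())
```

```text
the job is handed in; nothing more can be done
None
```

The job is done and handed in at about 11.6 s of the 48 s allowed.

- **Button:** I pressed it with closed fingers. The force rose to about 6 N, dropped to about zero, then rose again at full travel. The picture afterwards showed the dogs drawn in.
- **Roll:** I gripped it between the guide posts and lifted it straight up off the spindle. I set it down on the pad in the tray until I felt about 7 N of contact, then opened the fingers and backed away straight up.
- **Final pictures:** The roll stands flat and wholly on the pad, the spindle is bare, and the jar, tape, rack, bottle, cup and posts look unmoved by eye. I did not measure the other objects' positions, and I did not check the tube on the cradle closely.
- **Disagreement:** The top and wrist cameras put the pad centre about 4 mm apart. I aimed between the two, and the roll has 16 mm of pad to spare on every side.

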